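# Index the sanding turntable to its next hole

### The job

The octagonal wooden blank on the sloping sanding stand is ready for its next edge. Slide the black lock grip outwards, away from the turntable, fully to its end stop and leave it there; then pull the spring plunger, turn the turntable clockwise (as seen looking onto its face) by exactly one hole, and let the plunger snap fully home in that hole. Leave the sanding block, glue bottle and brush where they are.

Things in the scene. Friction and masses are not known exactly. Their poses are not given: they have to be found in the camera images.
- stand: Fixed plywood stand, 330 x 300 mm, with a face sloping up at 35 degrees. Origin on the table, 140 mm straight below the face under the pivot; x points horizontally to the high side, y along the slope's contour, z up.
- hood (a point): Middle of the foot of a grey sheet-metal dust hood (300 mm wide, 4 mm thick, 130 mm tall) on the high side of the face, 170 mm up-slope of the pivot. It stands square to the face, so it leans over the plunger: the tool must come in about square to the sloping face, not from straight above. Axes parallel to the stand's.
- pivot (a point): Centre of the turntable, on top of the fixed aluminium index ring (radius 128 mm). z = the turntable's axis, square to the face; x in the face, from the lock slide through the pivot, up-slope to within 10 degrees (the ring's angle varies); y in the face. Heights above it along z: steel turntable (radius 84 mm) 1 to 13 mm, wooden blank (120 mm across flats) up to 35 mm.
- next_hole (a point): Mouth of the hole the plunger must go to. The ring has holes (13 mm) every 45 degrees on a circle of radius 100 mm about the pivot: the plunger starts in the one at +22.5 degrees (from the pivot's x towards its y); this one is at -22.5 degrees. Axes parallel to the pivot's.
- plunger_knob (a point): Middle of the plunger's knob: black plastic cylinder, diameter 32 mm, length 42 mm (21 mm either way), axis along the pivot's z, on the turntable's lug 100 mm from the axis. Seated, this point is 56 mm above the pivot's plane; below the knob is a 24 mm wide steel barrel, up to 31 mm. Its x points radially outwards, z away from the face. Pulled along +z; goes round with the turntable.
- plunger (a joint): How far the plunger is pulled (m): 0 seated, 0.016 at its stop. Spring force 6 N at 0, growing by 4 N per 10 mm. The round-ended pin clears its hole at 0.0085. It has about 1.4 mm of play in a hole and drops in by itself when let go within about 3 mm of the hole's centre. Resting on the ring between holes it reads about 0.008.
- turntable (a joint): Clockwise angle of the turntable, seen looking onto the face (rad): 0 at the starting hole, 0.785 (45 degrees) at the next hole; other holes lie every 45 degrees both ways. It has light friction (about 0.12 Nm) and stays where it is left. While the lock is in, it cannot turn.
- lock_grip (a point): On the lock's grip: upright black fin, 36 mm long along the pivot's x, 12 mm thick along its y, 50 mm tall (31 mm below to 19 mm above this point along its z; centred in x and y). The point is 41 mm above the pivot's plane, 116 mm from the pivot along its -x when locked, on the low side. The fin stands on a 32 mm wide sliding block. Axes parallel to the pivot's.
- lock (a joint): How far the lock slide is drawn outwards along the pivot's -x, away from the turntable (m): 0 fully locked (its bolt sits in a notch of the turntable's rim), 0.040 at the end stop. Friction about 2.5 N; the bolt leaves the notch at about 0.013.
- sanding_block_c (a point): Bystander: centre of a cork sanding block, 120 x 67 x 34 mm, lying on the table.
- glue_bottle_c (a point): Bystander: centre of a white glue bottle, 150 mm tall, 60 mm in diameter, standing on the table.
- brush_c (a point): Bystander: middle of a 200 mm brush lying on the table, about 20 mm high.

How it is judged:
By the outcome, as a careful person would: the job done as asked, in the order asked, and still so for the second after the job is handed in, with the robot touching nothing.
It also fails if it takes over 48 s, if anything falls off the work surface, if the arm or the gripper's body presses on something with over 40 N, if the wrist force passes 120 N, or if a joint passes its speed limit or range.

### The arm

A 6-joint arm with a two-finger parallel gripper is mounted at the origin on the work surface. World frame = base frame: x ahead of the robot, y to its left, z up, the work surface at z = 0. Lengths are in m, angles in rad, forces in N, time in s.
With the tool pointing down it reaches from about 0.35 to 0.975 m from the base axis. Payload 4.9 kg.
Tool frame: the origin (TCP) lies midway between the tips of the shut fingers; the grasp point (between the pads) lies 19 mm behind it (bot.hold_point_z is the distance from the TCP to the grasp point, in m); x points along the fingers, y is the direction in which the jaws open and shut, and the axes are right-handed (so a half turn about x gives the same grasp; the last joint's range is limited). The gripper opens to 85 mm and grips with 20 to 120 N. Pads are 22 mm wide; open, the fingers measure 114 mm over their backs; the gripper's body (76 mm by 85 mm) begins 54 mm behind the grasp point. The pads swing forward as they close: fully open they stand 13 mm farther back than shut.
Start: joints at [1.044, 0.053, 1.613, -0, 1.476, -0.119], TCP at [0.248, 0.574, 0.231] pointing down, gripper open.
Joint ranges: [-3.01, 3.01], [-1.01, 2.22], [0.06, 2.58], [-1.02, 4.17], [0.09, 2.62], [-3.14, 3.14]. Speed limits (rad/s): [2.57, 2.57, 3.14, 3.14, 3.14, 3.14].

### API

Orientations are given as a unit quaternion [w, x, y, z].
In Python, from workcell import bot gives the robot as it stands.
- The arm moves only by the tool jog_arm, never from a script. Its argument "increments" is a list of rows, each an object of numbers: "tx", "ty", "tz": the shift along the tool's x, y, z in mm; "wx", "wy", "wz": the turn, a rotation vector about the tool's x, y, z in degrees; "hand": the closure in counts, from 0 (fully open) to 255 (shut). In form: [{"tx": .., "ty": .., "tz": .., "wx": .., "wy": .., "wz": .., "hand": ..}, ...]. A call has 1 to 8 rows; each row shifts and turns the pose as measured when the row begins, along the tool's axes as they then stand; what a row does not reach is not made up. A row lasts 1/8 s, in which the tool goes at most 62.5 mm and 10.7 degrees, less where a joint would pass 70% of its speed; a pose out of reach is approached as far as the arm can. A call is refused whole if a number of a shift passes 62.5 or a number of a turn 10.7, either way. A call with a gripper value outside its range is refused whole. The fingers move at their own pace and stop on an object; "force" is the grip in N (left out, the last holds). Time passes only in rows, so rows that do not move let the fingers close. It gives the time, the measured TCP pose, the force and the opening at its end, in the units of the state.
- bot.state(): the state, without advancing time (a new reading comes with each control period).
- bot.grab_frame(name): name is "scene" or "top"; returns a dict with "frame" (384x512x3 uint8, red, green, blue), "range_z" (384x512 float32, m along the optical axis (not along the pixel's ray), 0 where there is no reading), "mtx" (3x3 intrinsics, pixels), "k1" (the pictures are not rectified: a ray, as slopes to the right and down, at radius r is drawn at 1 + k1 r^2 times it, then the intrinsics apply), "xyz" and "attitude" of the camera in the world. Camera axes: x right, y down, z forward; pixel columns grow to the right and rows downward; lengths in m; the calibration is good to about 2 mm. A picture is of the moment at which its call begins.
- bot.sign_off(): hands the job in, once; it reports no verdict.
The state is a dict: "clock": time; "joints": joint angles; "qd": joint speeds; "tau": joint torques, N m; "ee_pos": TCP position; "orientation": TCP orientation; "force": force on the tool from outside, world axes, zero at the start; "torque": the same for the moment, N m; "width": finger opening in m.
Only numpy, scipy, OpenCV 4.12 (cv2) and the standard library are available. Lean on these libraries where they do the work, as an engineer would, in place of code of your own. Each camera call takes 0.05 s, during which the arm holds its last target. There are 200 camera calls.

## Working session

There is one attempt and no reset: what is moved stays moved. The work goes in short steps, Python scripts to look and compute and a tool call to move; the robot and the scene stay as the last step left them, time stands still between calls to the robot, and variables do not carry over. Pictures are saved under pics/ and viewed, about 8 in all and at most 12, crops included, and the job is handed in when it is done.

Besides the shell and the picture viewer there is one more tool, called after "Call:" as name(argument=value, ...), one argument or row to a line, values as JSON. jog_arm: Moves the arm, as the interface text tells. Its arguments: {"type":"object","properties":{"increments":{"type":"array","items":{"type":"object","properties":{"tx":{"type":"number"},"ty":{"type":"number"},"tz":{"type":"number"},"wx":{"type":"number"},"wy":{"type":"number"},"wz":{"type":"number"},"hand":{"type":"number"}}}},"force":{"type":"number"}},"required":["increments"]}

```bash
mkdir -p pics; ls; cat > h.py <<'E'
import numpy as np, cv2
from scipy.spatial.transform import Rotation as R
from workcell import bot
def q(o): return R.from_quat([o[1],o[2],o[3],o[0]])
def cloud(f):
    K=np.array(f['mtx']);h,w=f['range_z'].shape
    u,v=np.meshgrid(np.arange(w),np.arange(h))
    p=np.stack([u,v],-1).reshape(-1,1,2).astype(float)
    xd=(p[:,0,0]-K[0,2])/K[0,0]; yd=(p[:,0,1]-K[1,2])/K[1,1]
    x,y=xd.copy(),yd.copy()
    for _ in range(8):
        s=1+f['k1']*(x*x+y*y); x,y=xd/s,yd/s
    z=f['range_z'].ravel()
    c=np.stack([x*z,y*z,z],-1)
    return (q(f['attitude']).apply(c)+np.array(f['xyz'])).reshape(h,w,3)
def save(n,f): cv2.imwrite('pics/'+n+'.png',f['frame'][:,:,::-1])
E
python3 - <<'E'
from h import *
s=bot.state();print(s)
fs=[bot.grab_frame(n) for n in('scene','top')]
for f in fs: print(f['xyz'],f['attitude'],f['k1'],f['mtx'])
cv2.imwrite('pics/a.png',np.hstack([cv2.resize(f['frame'],(400,300)) for f in fs])[:,:,::-1])
save('scene0',fs[0]);save('top0',fs[1])
for n,f in zip('st',fs): np.savez(n+'0.npz',c=cloud(f),i=f['frame'],z=f['range_z'])
E
```

```text
pics
{'clock': 0.0, 'joints': array([ 1.04402327e+00,  5.33647438e-02,  1.61431981e+00, -4.57083247e-05,
        1.47597137e+00, -1.18992509e-01]), 'qd': array([-1.88697646e-03, -1.78722515e-03, -1.10237003e-05,  4.84622066e-04,
        1.70792693e-03, -5.85638206e-04]), 'tau': array([ 2.28358172e-04, -3.93656516e+01, -3.70183754e+01,  9.37810341e-06,
        6.58231991e-03,  1.43497907e-06]), 'ee_pos': array([0.24754723, 0.57320243, 0.2300427 ]), 'orientation': array([ 0.69224371,  0.14247689,  0.69267613, -0.14387066]), 'force': array([ 0.84925212, -0.57161903,  0.61177723]), 'torque': array([ 0.01307879, -0.00204411,  0.0201146 ]), 'width': 0.08583210454716697}
[1.14569475 0.29873537 1.22278601] [-0.15576283  0.51085344  0.80642969 -0.25384613] -0.058577556668560155 [[378.69016286   0.         253.4099485 ]
 [  0.         378.69016286 191.52398026]
 [  0.           0.           1.        ]]
[ 0.35530199 -0.03048978  1.3421846 ] [ 0.04850203 -0.6959156   0.71526342 -0.04180037] -0.053527670381749715 [[410.06653577   0.         252.41371359]
 [  0.         410.06653577 184.84780675]
 [  0.           0.           1.        ]]
```

View pics/scene0.png

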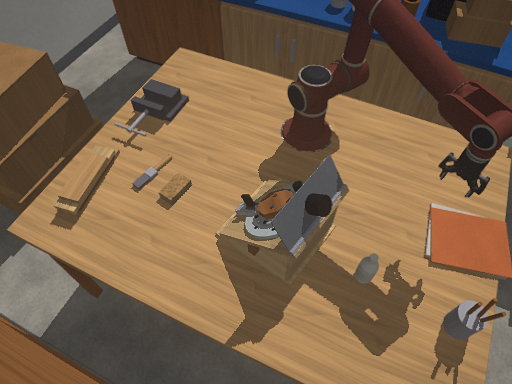

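View pics/top0.png

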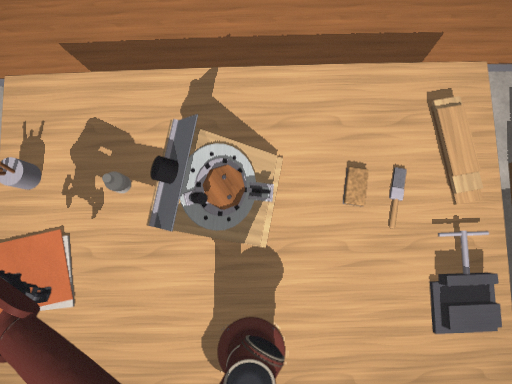

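The top view shows the stand at about (220,190), with the high side and hood to the left. The plunger knob is near (198,198) and the lock grip near (262,190). The robot base is at the bottom.

```bash
python3 - <<'E'
from h import *
d=np.load('t0.npz');c=d['c'];img=d['i']
cv2.imwrite('pics/tcrop.png',cv2.resize(img[105:255,140:300],None,fx=5,fy=5,interpolation=cv2.INTER_CUBIC)[:600*2,:, ::-1][:750,:800])
P=c[130:240,180:285].reshape(-1,3); I=img[130:240,180:285].reshape(-1,3).astype(int)
ok=(P[:,2]>0.03); P=P[ok];I=I[ok]
# plane with slope 35deg
rng=np.random.default_rng(0);best=[0]
for _ in range(4000):
    a=P[rng.choice(len(P),3,False)];n=np.cross(a[1]-a[0],a[2]-a[0]);l=np.linalg.norm(n)
    if l<1e-6: continue
    n=n/l*np.sign(n[2])
    if abs(np.degrees(np.arccos(n[2]))-35)>4: continue
    m=abs((P-a[0])@n)<.003
    if m.sum()>best[0]: best=[m.sum(),n,a[0],m]
m=best[3];Q=P[m];cc=Q.mean(0);n=np.linalg.svd(Q-cc)[2][2];n*=np.sign(n[2])
print(m.sum(),len(P),n,np.degrees(np.arccos(n[2])),np.degrees(np.arctan2(-n[1],-n[0])))
h=(P-cc)@n
hist,e=np.histogram(h,np.arange(-.04,.12,.004));print([(round(x*1000),k) for x,k in zip(e,hist)])
sat=I.max(1)-I.min(1)
g=(sat<25)&(I.max(1)>110)
hist,e=np.histogram(h[g],np.arange(-.04,.06,.002));print([(round(x*1000),k) for x,k in zip(e,hist)])
E
```

```text
2493 8981 [-0.12573509 -0.55820669  0.82011949] 34.90324275866626 77.3060774802874
[(-40, np.int64(0)), (-36, np.int64(0)), (-32, np.int64(0)), (-28, np.int64(0)), (-24, np.int64(0)), (-20, np.int64(0)), (-16, np.int64(0)), (-12, np.int64(0)), (-8, np.int64(100)), (-4, np.int64(1470)), (0, np.int64(1316)), (4, np.int64(166)), (8, np.int64(1277)), (12, np.int64(1218)), (16, np.int64(195)), (20, np.int64(422)), (24, np.int64(584)), (28, np.int64(82)), (32, np.int64(36)), (36, np.int64(36)), (40, np.int64(112)), (44, np.int64(829)), (48, np.int64(375)), (52, np.int64(27)), (56, np.int64(9)), (60, np.int64(25)), (64, np.int64(22)), (68, np.int64(43)), (72, np.int64(29)), (76, np.int64(21)), (80, np.int64(27)), (84, np.int64(54)), (88, np.int64(80)), (92, np.int64(27)), (96, np.int64(26)), (100, np.int64(26)), (104, np.int64(23)), (108, np.int64(27)), (112, np.int64(32))]
[(-40, np.int64(0)), (-38, np.int64(0)), (-36, np.int64(0)), (-34, np.int64(0)), (-32, np.int64(0)), (-30, np.int64(0)), (-28, np.int64(0)), (-26, np.int64(0)), (-24, np.int64(0)), (-22, np.int64(0)), (-20, np.int64(0)), (-18, np.int64(0)), (-16, np.int64(0)), (-14, np.int64(0)), (-12, np.int64(0)), (-10, np.int64(0)), (-8, np.int64(0)), (-6, np.int64(1)), (-4, np.int64(2)), (-2, np.int64(0)), (0, np.int64(6)), (2, np.int64(1)), (4, np.int64(7)), (6, np.int64(46)), (8, np.int64(256)), (10, np.int64(649)), (12, np.int64(591)), (14, np.int64(254)), (16, np.int64(62)), (18, np.int64(34)), (20, np.int64(46)), (22, np.int64(68)), (24, np.int64(90)), (26, np.int64(63)), (28, np.int64(16)), (30, np.int64(2)), (32, np.int64(0)), (34, np.int64(0)), (36, np.int64(0)), (38, np.int64(0)), (40, np.int64(0)), (42, np.int64(0)), (44, np.int64(0)), (46, np.int64(0)), (48, np.int64(0)), (50, np.int64(0)), (52, np.int64(1)), (54, np.int64(0)), (56, np.int64(0))]
```

View pics/tcrop.png

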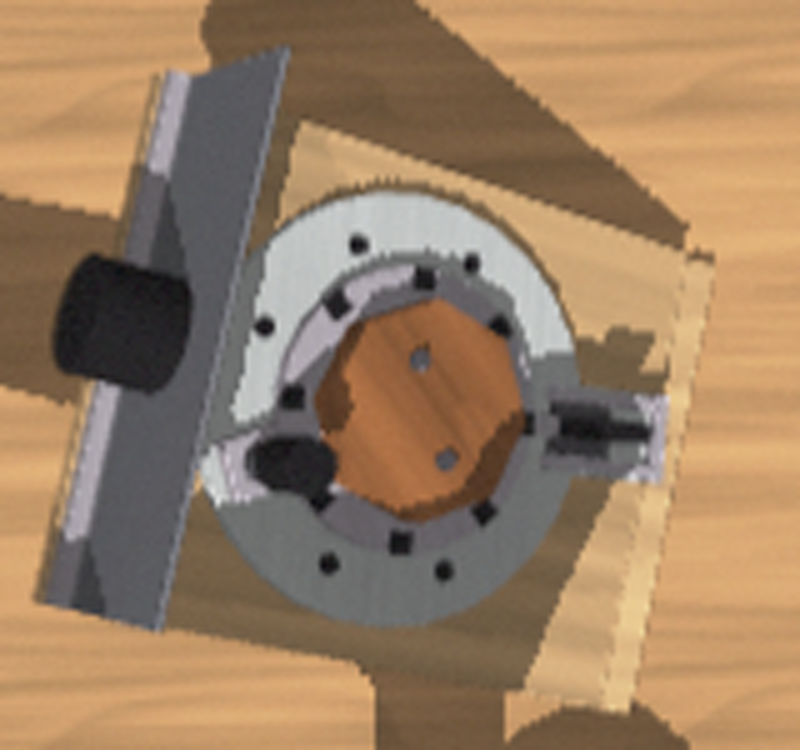

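The crop shows the ring, with holes at crop pixels (358,245), (472,263), (265,326), (330,565) and (444,571). The knob is at (290,465) and the fin at (600,430). The target hole is (265,326).

```bash
cat >> h.py <<'E'
def load():
    d=np.load('piv.npz'); return d['p'],d['M']   # pivot origin, columns x,y,z
def rel(goal,Mg):
    """goal TCP in world, Mg tool rot matrix; prints shift in tool axes (mm) and rotvec (deg)"""
    s=bot.state();T=q(s['orientation'])
    print('clock',s['clock'],'F',np.round(s['force'],1),'w',round(s['width'],4))
    print('shift mm',np.round(T.inv().apply(goal-s['ee_pos'])*1e3,1),'turn deg',np.round(np.degrees((T.inv()*R.from_matrix(Mg)).as_rotvec()),2))
    p,M=load();print('TCP in pivot mm',np.round(M.T@(s['ee_pos']-p)*1e3,1),'joints',np.round(s['joints'],2))
E
python3 - <<'E'
from h import *
from scipy.optimize import least_squares
d=np.load('t0.npz');c=d['c'];img=d['i'].astype(int)
n=np.array([-0.1257,-0.5582,0.8201]);n/=np.linalg.norm(n)
# ring plane points: grey, bright
Pf=c.reshape(-1,3);g=img.reshape(-1,3);sat=g.max(1)-g.min(1)
cc=c[185,225];
u=np.array([(358,245),(472,263),(265,326),(330,565),(444,571)])/5.+[140,105]
# refine dark blobs
gray=img.mean(2);pts=[]
for a,b in u:
    i,j=int(round(b)),int(round(a));w=gray[i-4:i+5,j-4:j+5]
    wt=np.clip(np.percentile(w,70)-15-w,0,None);yy,xx=np.mgrid[i-4:i+5,j-4:j+5]
    pts.append(((wt*xx).sum()/wt.sum(),(wt*yy).sum()/wt.sum()))
print(np.round(pts,1))
# plane offset: median over ring annulus pts near the holes
ring=[]
for a,b in pts:
    i,j=int(round(b)),int(round(a));w=c[i-6:i+7,j-6:j+7].reshape(-1,3);s=img[i-6:i+7,j-6:j+7].reshape(-1,3)
    ring.append(w[((s.max(1)-s.min(1))<25)&(s.mean(1)>70)])
ring=np.vstack(ring);
for _ in range(3):
    off=np.median(ring@n);ring=ring[abs(ring@n-off)<.006]
    o=ring.mean(0);n2=np.linalg.svd(ring-o)[2][2];n2*=np.sign(n2[2])
print('ringplane n',n2,np.degrees(np.arccos(n2[2])),len(ring))
yaw=np.radians(77.3);t=np.radians(35)
n=np.array([-np.sin(t)*np.cos(yaw),-np.sin(t)*np.sin(yaw),np.cos(t)])
off=np.median(ring@n)
f=bot.grab_frame('top');K=np.array(f['mtx'])
un=cv2.undistortPoints(np.array(pts)[:,None,:],K,np.array([f['k1'],0,0,0,0.]))[:,0]
cam=np.array(f['xyz']);rays=q(f['attitude']).apply(np.c_[un,np.ones(5)])
H=cam+rays*((off-cam@n)/(rays@n))[:,None]
ex=np.array([np.cos(yaw)*np.cos(t),np.sin(yaw)*np.cos(t),np.sin(t)]);ey=np.cross(n,ex)
h2=np.c_[H@ex,H@ey]
r=least_squares(lambda v:np.hypot(*(h2-v[:2]).T)-.1,h2.mean(0)+[-.0,0])
r2=least_squares(lambda v:np.hypot(*(h2-v[:2]).T)-v[2],[*r.x,.1]);print(r2.x,r.x)
ctr=r.x;ang=np.degrees(np.arctan2(*(h2-ctr).T[::-1]));print('ang',ang,'res',r.fun*1e3)
dev=(ang-22.5+22.5)%45-22.5;print(dev)
a=np.radians(dev.mean());x=np.cos(a)*ex+np.sin(a)*ey;y=np.cross(n,x)
p=ctr[0]*ex+ctr[1]*ey+off*n
M=np.c_[x,y,n];np.savez('piv.npz',p=p,M=M);print('pivot',p,'\n',M)
for nm in 'st':
    d=np.load(nm+'0.npz');L=(d['c'].reshape(-1,3)-p)@M*1e3;col=d['i'].reshape(-1,3)
    for name,ctr_,rad,lo,hi in(('knob',(92.4,38.3),30,40,90),('fin',(-116,0),30,30,70)):
        k=(abs(L[:,0]-ctr_[0])<rad)&(abs(L[:,1]-ctr_[1])<rad)&(L[:,2]>lo)&(L[:,2]<hi)&(col.max(1)<90)
        print(nm,name,k.sum(),np.round(np.percentile(L[k],[3,50,97],axis=0),1).tolist())
# goal lock
Mg=np.c_[-n,y,np.cross(-n,y)]
G=p+M@np.array([-.116,0,.120])
rel(G,Mg); rel(G,np.c_[-n,-y,np.cross(-n,-y)])
E
```

```text
[[212.2 154.7]
 [233.1 159. ]
 [191.5 169.6]
 [205.3 217.3]
 [228.3 218.8]]
ringplane n [-0.12534745 -0.560202    0.81881728] 35.03342646388546 679
[ 0.24057398 -0.47437262  0.09809081] [ 0.23954265 -0.47437465]
ang [ -63.61726634 -106.49646474  -16.60644458   76.18921408  122.40654159] res [-2.75640578 -2.25895815  0.93087951 -3.60428095 -1.02949291]
[3.88273366 6.00353526 5.89355542 8.68921408 9.90654159]
pivot [0.50372903 0.07746515 0.15154755] 
 [[ 0.06201552 -0.99007738 -0.1260986 ]
 [ 0.81968188  0.12260726 -0.55954363]
 [ 0.56945209 -0.06866035  0.81915204]]
s knob 71 [[78.6, 19.0, 59.3], [95.3, 29.6, 73.5], [107.0, 48.2, 77.0]]
s fin 70 [[-135.2, -12.2, 30.9], [-115.8, -8.9, 47.9], [-103.0, 0.5, 58.8]]
t knob 160 [[78.0, 22.4, 42.6], [96.5, 36.4, 74.9], [105.2, 50.2, 79.6]]
t fin 61 [[-138.0, -10.7, 32.8], [-113.2, -4.7, 57.5], [-105.7, 1.3, 64.1]]
clock 0.15 F [0.1 0.9 0.1] w 0.0853
shift mm [  47.3 -511.3  475.6] turn deg [-103.72  -27.8    29.66]
TCP in pivot mm [ 435.4  309.  -180.6] joints [ 1.04  0.05  1.61  0.    1.48 -0.12]
clock 0.15 F [0.1 0.9 0.1] w 0.0853
shift mm [  47.3 -511.3  475.6] turn deg [70.05 27.34 25.63]
TCP in pivot mm [ 435.4  309.  -180.6] joints [ 1.04  0.05  1.61  0.    1.48 -0.12]
```

```bash
cat > fit.py <<'E'
from h import *
from scipy.optimize import least_squares
p,M=load();L=[]
pts=np.array([[212.2,154.7],[233.1,159.],[191.5,169.6],[205.3,217.3],[228.3,218.8]])
f=bot.grab_frame('top');un=cv2.undistortPoints(pts[:,None,:],np.array(f['mtx']),np.array([f['k1'],0,0,0,0.]))[:,0]
cam=np.array(f['xyz']);rays=q(f['attitude']).apply(np.c_[un,np.ones(5)]);n=M[:,2]
H=cam+rays*(((p-cam)@n)/(rays@n))[:,None]
h=(H-p)@M*1e3
ref=np.radians([-67.5,-112.5,-22.5,67.5,112.5]);m=100*np.c_[np.cos(ref),np.sin(ref)]
m=np.r_[m,[[-116,0]],[[92.4,38.3]]];o=np.r_[h[:,:2],[[-116,-5.5]],[[92,35.5]]]
wt=np.array([1]*5+[.7,.7])[:,None]
def F(v):
    c,s=np.cos(v[2]),np.sin(v[2]);return wt*(m@np.array([[c,s],[-s,c]])+v[:2]-o)
r=least_squares(lambda v:F(v).ravel(),[0,0,0]);print(r.x[:2],np.degrees(r.x[2]));print(np.round(F(r.x),1))
c,s=np.cos(r.x[2]),np.sin(r.x[2])
p=p+M[:,:2]@r.x[:2]*1e-3;M=M@np.array([[c,-s,0],[s,c,0],[0,0,1]])
np.savez('piv.npz',p=p,M=M);print(p,M)
for nm in 'st':
    d=np.load(nm+'0.npz');L=(d['c'].reshape(-1,3)-p)@M*1e3;col=d['i'].reshape(-1,3)
    for name,ctr_,rad,lo,hi in(('knob',(92.4,38.3),30,68,90),('fin',(-116,0),30,50,70)):
        k=(abs(L[:,0]-ctr_[0])<rad)&(abs(L[:,1]-ctr_[1])<rad)&(L[:,2]>lo)&(L[:,2]<hi)&(col.max(1)<90)
        print(nm,name,k.sum(),np.round(np.percentile(L[k],[3,50,97],axis=0),1).tolist())
y=M[:,1]
rel(p+M@np.array([-.116,0,.120]),np.c_[-n,-y,np.cross(-n,-y)])
E
python3 fit.py
```

```text
[-2.52800394 -1.41647412] 0.30995342937532067
[[ 3.8 -1.8]
 [-1.4 -4.3]
 [-2.6  1.1]
 [ 1.1  1. ]
 [ 1.4  1.4]
 [-1.8  2.4]
 [-1.6  1.3]]
[0.50497468 0.07521932 0.15020523] [[ 0.05665861 -0.99039838 -0.1260986 ]
 [ 0.82033316  0.11817124 -0.55954363]
 [ 0.56907233 -0.0717399   0.81915204]]
s knob 56 [[80.7, 20.5, 68.4], [98.9, 32.2, 74.3], [109.9, 48.9, 77.0]]
s fin 31 [[-132.7, -9.9, 51.2], [-114.8, -5.1, 57.1], [-101.4, 3.4, 59.0]]
t knob 111 [[80.2, 23.4, 68.8], [95.1, 37.0, 76.4], [106.9, 50.6, 79.9]]
t fin 44 [[-136.2, -8.7, 50.5], [-117.1, -2.5, 58.9], [-104.5, 3.2, 64.6]]
clock 0.2 F [-0.1  0.2  0.5] w 0.0852
shift mm [  48.6 -512.8  478.2] turn deg [69.75 27.24 25.67]
TCP in pivot mm [ 439.8  307.9 -180.5] joints [ 1.04  0.05  1.61 -0.    1.48 -0.12]
```

Call:
jog_arm(
  increments=[
    {"tx": -60},
    {"tx": -60},
    {"tx": -60},
    {"tx": -60},
    {"wx": 8.7, "wy": 3.4, "wz": 3.2},
    {"wx": 8.7, "wy": 3.4, "wz": 3.2},
    {"wx": 8.7, "wy": 3.4, "wz": 3.2},
    {"wx": 8.7, "wy": 3.4, "wz": 3.2},
  ],
)

```text
invalid input
```

Call:
jog_arm(
  increments=[
    {"wx": 8.7, "wy": 3.4, "wz": 3.2},
    {"wx": 8.7, "wy": 3.4, "wz": 3.2},
    {"wx": 8.7, "wy": 3.4, "wz": 3.2},
    {"wx": 8.7, "wy": 3.4, "wz": 3.2},
  ],
)

```text
invalid input
```

```bash
cat >> h.py <<'E'
def go(v,a=0,sg=-1):
    """v: TCP goal in pivot mm; jaw axis = sg*pivot y turned by a deg about z"""
    p,M=load();A=M@R.from_euler('z',a,degrees=True).as_matrix();n=M[:,2];y=sg*A[:,1]
    rel(p+M@(np.array(v)*1e-3),np.c_[-n,y,np.cross(-n,y)])
E
python3 -c "
from h import *
print(bot.state()['ee_pos']);go([-116,0,300]);go([-116,0,120])"
```

```text
[0.2476646  0.57340248 0.2305195 ]
clock 0.2 F [-0.1  0.2  0.5] w 0.0852
shift mm [ -98.7 -614.5  497.3] turn deg [69.75 27.24 25.67]
TCP in pivot mm [ 439.8  307.9 -180.5] joints [ 1.04  0.05  1.61 -0.    1.48 -0.12]
clock 0.2 F [-0.1  0.2  0.5] w 0.0852
shift mm [  48.6 -512.8  478.2] turn deg [69.75 27.24 25.67]
TCP in pivot mm [ 439.8  307.9 -180.5] joints [ 1.04  0.05  1.61 -0.    1.48 -0.12]
```

Every field seems to be required, so I'll fill in all seven.

Call:
jog_arm(
  increments=[
    {"tx": -60, "ty": 0, "tz": 0, "wx": 0, "wy": 0, "wz": 0, "hand": 0},
    {"tx": -60, "ty": 0, "tz": 0, "wx": 0, "wy": 0, "wz": 0, "hand": 0},
    {"tx": -60, "ty": 0, "tz": 0, "wx": 0, "wy": 0, "wz": 0, "hand": 0},
    {"tx": -60, "ty": 0, "tz": 0, "wx": 0, "wy": 0, "wz": 0, "hand": 0},
    {"tx": 0, "ty": 0, "tz": 0, "wx": 8.7, "wy": 3.4, "wz": 3.2, "hand": 0},
    {"tx": 0, "ty": 0, "tz": 0, "wx": 8.7, "wy": 3.4, "wz": 3.2, "hand": 0},
    {"tx": 0, "ty": 0, "tz": 0, "wx": 8.7, "wy": 3.4, "wz": 3.2, "hand": 0},
    {"tx": 0, "ty": 0, "tz": 0, "wx": 8.7, "wy": 3.4, "wz": 3.2, "hand": 0},
  ],
)

```text
clock: 1.2
ee_pos: [0.2476, 0.5743, 0.4748]
orientation: [0.539, 0.439, 0.672, -0.254]
force: [-0.5, -1.0, 0.1]
width: 0.0854
```

```bash
python3 -c "
from h import *
print(bot.state()['ee_pos']);go([-116,0,300])"
```

```text
[0.24759992 0.5742645  0.47482703]
clock 1.2 F [-0.5 -1.   0.1] w 0.0854
shift mm [-111.3 -204.   770.1] turn deg [33.79 13.5  12.73]
TCP in pivot mm [579.5 290.6  19.1] joints [ 0.95 -0.16  1.44  0.21  1.61  0.45]
```

Call:
jog_arm(
  increments=[
    {"tx": -60, "ty": 0, "tz": 0, "wx": 8.4, "wy": 3.4, "wz": 3.2, "hand": 0},
    {"tx": -60, "ty": 0, "tz": 0, "wx": 8.4, "wy": 3.4, "wz": 3.2, "hand": 0},
    {"tx": 0, "ty": 0, "tz": 60, "wx": 8.4, "wy": 3.4, "wz": 3.2, "hand": 0},
    {"tx": 0, "ty": 0, "tz": 60, "wx": 8.4, "wy": 3.4, "wz": 3.2, "hand": 0},
  ],
)

```text
clock: 1.7
ee_pos: [0.2679, 0.4264, 0.5326]
orientation: [0.326, 0.679, 0.572, -0.325]
force: [0.1, -0.8, -0.1]
width: 0.0852
```

```bash
python3 -c "
from h import *
print(bot.state()['ee_pos']);go([-116,0,300])"
```

```text
[0.26786311 0.42637043 0.53261661]
clock 1.7 F [ 0.1 -0.8 -0.1] w 0.0852
shift mm [-156.6  257.3  603.9] turn deg [-0.68 -0.49 -0.42]
TCP in pivot mm [492.2 248.9 146.7] joints [ 0.65 -0.62  1.75  0.38  1.51  0.84]
```

Call:
jog_arm(
  increments=[
    {"tx": -50, "ty": 10, "tz": 30, "wx": -0.7, "wy": -0.5, "wz": -0.4, "hand": 0},
    {"tx": -50, "ty": 10, "tz": 30, "wx": 0, "wy": 0, "wz": 0, "hand": 0},
    {"tx": -50, "ty": 10, "tz": 30, "wx": 0, "wy": 0, "wz": 0, "hand": 0},
    {"tx": 0, "ty": 25, "tz": 55, "wx": 0, "wy": 0, "wz": 0, "hand": 0},
    {"tx": 0, "ty": 25, "tz": 55, "wx": 0, "wy": 0, "wz": 0, "hand": 0},
    {"tx": 0, "ty": 25, "tz": 55, "wx": 0, "wy": 0, "wz": 0, "hand": 0},
    {"tx": 0, "ty": 25, "tz": 55, "wx": 0, "wy": 0, "wz": 0, "hand": 0},
    {"tx": 0, "ty": 25, "tz": 55, "wx": 0, "wy": 0, "wz": 0, "hand": 0},
  ],
)

```text
clock: 2.7
ee_pos: [0.3777, 0.0097, 0.4489]
orientation: [0.336, 0.671, 0.573, -0.329]
force: [-0.3, 0.5, 0.8]
width: 0.0856
```

```bash
python3 -c "
from h import *
print(bot.state()['ee_pos']);go([-116,0,200])"
```

```text
[0.37771284 0.00972806 0.44889159]
clock 2.7 F [-0.3  0.5  0.8] w 0.0856
shift mm [100.8  96.4 223.8] turn deg [ 0.08  0.82 -0.11]
TCP in pivot mm [109.   96.9 297.4] joints [-0.6  -0.62  1.88  0.63  2.03 -0.26]
```

Call:
jog_arm(
  increments=[
    {"tx": 0, "ty": 20, "tz": 45, "wx": 0, "wy": 0.8, "wz": 0, "hand": 0},
    {"tx": 0, "ty": 20, "tz": 45, "wx": 0, "wy": 0, "wz": 0, "hand": 0},
    {"tx": 0, "ty": 20, "tz": 45, "wx": 0, "wy": 0, "wz": 0, "hand": 0},
    {"tx": 20, "ty": 20, "tz": 45, "wx": 0, "wy": 0, "wz": 0, "hand": 0},
    {"tx": 40, "ty": 16, "tz": 43, "wx": 0, "wy": 0, "wz": 0, "hand": 0},
    {"tx": 40, "ty": 0, "tz": 0, "wx": 0, "wy": 0, "wz": 0, "hand": 0},
    {"tx": 40, "ty": 0, "tz": 0, "wx": 0, "wy": 0, "wz": 0, "hand": 0},
  ],
)

```text
clock: 3.58
ee_pos: [0.4811, -0.1175, 0.2054]
orientation: [0.33, 0.676, 0.571, -0.327]
force: [0.6, 0.6, -0.5]
width: 0.0858
```

```bash
python3 -c "
from h import *
print(bot.state()['ee_pos']);go([-116,0,120]);go([-116,0,28])"
```

```text
[ 0.48107211 -0.11747224  0.20541556]
clock 3.575 F [ 0.6  0.6 -0.5] w 0.0858
shift mm [ 36.   -3.4 -12.1] turn deg [-0.46  0.13 -0.43]
TCP in pivot mm [-128.    -3.1  156.1] joints [-0.69 -0.14  1.93  0.54  1.64 -0.63]
clock 3.575 F [ 0.6  0.6 -0.5] w 0.0858
shift mm [128.   -4.1 -12.3] turn deg [-0.46  0.13 -0.43]
TCP in pivot mm [-128.    -3.1  156.1] joints [-0.69 -0.14  1.93  0.54  1.64 -0.63]
```

Call:
jog_arm(
  increments=[
    {"tx": 35, "ty": 0, "tz": -11, "wx": -0.5, "wy": 0, "wz": -0.4, "hand": 0},
    {"tx": 35, "ty": 0, "tz": 0, "wx": 0, "wy": 0, "wz": 0, "hand": 0},
  ],
)

```text
clock: 3.82
ee_pos: [0.4904, -0.0678, 0.1512]
orientation: [0.331, 0.673, 0.575, -0.326]
force: [-0.9, -0.4, -0.4]
width: 0.0853
```

```bash
cat >> h.py <<'E'
def look(name,ctr=None,half=(40,32)):
    """side by side crops around pivot-frame point ctr(mm)"""
    p,M=load();W=p+M@(np.array(ctr)*1e-3);o=[]
    for n in('top','scene'):
        f=bot.grab_frame(n);Rc=q(f['attitude']).as_matrix();pc=Rc.T@(W-np.array(f['xyz']))
        uv=cv2.projectPoints(pc[None],np.zeros(3),np.zeros(3),np.array(f['mtx']),np.array([f['k1'],0,0,0,0.]))[0].ravel()
        u,v=np.round(uv).astype(int);a,b=half
        im=cv2.copyMakeBorder(f['frame'],b,b,a,a,cv2.BORDER_CONSTANT)[v:v+2*b,u:u+2*a]
        o.append(cv2.resize(im,(400,320),interpolation=cv2.INTER_CUBIC)); np.savez(n[0]+'_'+name+'.npz',c=cloud(f),i=f['frame'])
    cv2.imwrite('pics/'+name+'.png',np.hstack(o)[:,:,::-1])
E
python3 -c "
from h import *
look('b',[-116,0,50]);go([-118,-2,28])"
```

```text
clock 3.925 F [ 0.1 -1.5 -0.1] w 0.0849
shift mm [51.4  3.   0.2] turn deg [-0.22 -0.1   0.48]
TCP in pivot mm [-117.9    0.6   79.4] joints [-0.6  -0.11  2.    0.56  1.52 -0.61]
```

View pics/b.png

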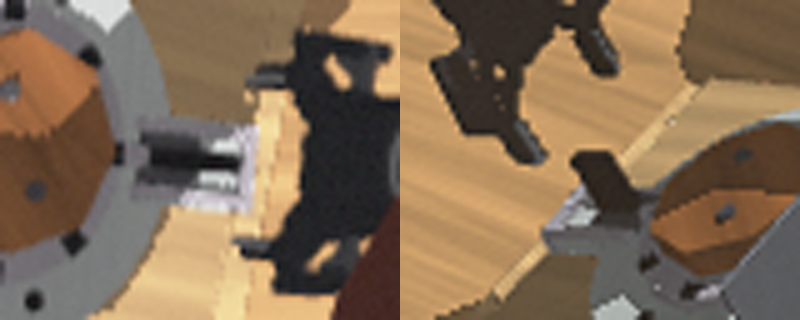

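Left (top view): fingertips at (248,77) and (240,247) sit either side of the fin, which lies on row ~160, so it is centred. Next I'll descend.

Call:
jog_arm(
  increments=[
    {"tx": 26, "ty": 1, "tz": 0, "wx": 0, "wy": 0, "wz": 0.4, "hand": 0},
    {"tx": 25, "ty": 1, "tz": 0, "wx": 0, "wy": 0, "wz": 0, "hand": 0},
    {"tx": 0, "ty": 0, "tz": 0, "wx": 0, "wy": 0, "wz": 0, "hand": 130},
    {"tx": 0, "ty": 0, "tz": 0, "wx": 0, "wy": 0, "wz": 0, "hand": 180},
    {"tx": 0, "ty": 0, "tz": 0, "wx": 0, "wy": 0, "wz": 0, "hand": 230},
    {"tx": 0, "ty": 0, "tz": 0, "wx": 0, "wy": 0, "wz": 0, "hand": 230},
    {"tx": 0, "ty": 0, "tz": 0, "wx": 0, "wy": 0, "wz": 0, "hand": 230},
    {"tx": 0, "ty": 0, "tz": 0, "wx": 0, "wy": 0, "wz": 0, "hand": 230},
  ],
  force=25,
)

```text
clock: 4.92
ee_pos: [0.4966, -0.0418, 0.1121]
orientation: [0.332, 0.673, 0.575, -0.326]
force: [0.8, 1.5, -3.0]
width: 0.0115
```

```bash
python3 -c "
from h import *
go([-118,-2,28])"
```

```text
clock 4.925 F [ 0.8  1.5 -3. ] w 0.0115
shift mm [ 7.3 -0.8 -0.1] turn deg [-0.    0.12  0.04]
TCP in pivot mm [-118.1   -2.8   35.3] joints [-0.55 -0.07  2.03  0.58  1.43 -0.61]
```

Call:
jog_arm(
  increments=[
    {"tx": 0, "ty": 0, "tz": 10, "wx": 0, "wy": 0, "wz": 0, "hand": 230},
    {"tx": 0, "ty": 0, "tz": 10, "wx": 0, "wy": 0, "wz": 0, "hand": 230},
    {"tx": 0, "ty": 0, "tz": 10, "wx": 0, "wy": 0, "wz": 0, "hand": 230},
    {"tx": 0, "ty": 0, "tz": 8, "wx": 0, "wy": 0, "wz": 0, "hand": 230},
  ],
)

```text
clock: 5.42
ee_pos: [0.4948, -0.0705, 0.0922]
orientation: [0.328, 0.675, 0.578, -0.321]
force: [-1.3, 25.5, 17.5]
width: 0.0117
```

```bash
python3 -c "
from h import *
go([-158,-2.8,35.3]);print(load()[1].T@bot.state()['force'])"
```

```text
clock 5.425 F [-1.3 25.5 17.5] w 0.0117
shift mm [-0.1 -0.2  4.8] turn deg [ 0.06 -0.68  0.08]
TCP in pivot mm [-153.2   -2.9   35.3] joints [-0.61 -0.01  2.02  0.58  1.43 -0.69]
[30.79179364  3.03241388  0.27103108]
```

Call:
jog_arm(
  increments=[
    {"tx": 0, "ty": 0, "tz": 3, "wx": 0, "wy": 0, "wz": 0, "hand": 230},
  ],
)

```text
clock: 5.55
ee_pos: [0.4947, -0.0703, 0.0923]
orientation: [0.325, 0.676, 0.58, -0.318]
force: [-0.9, 14.2, 9.3]
width: 0.0118
```

```bash
python3 - <<'E'
from h import *
go([-158,-2.8,35.3]);print(load()[1].T@bot.state()['force'])
look('c',[-150,0,40]);p,M=load()
for nm in ('t_b','t_c','s_b','s_c'):
    d=np.load(nm+'.npz');L=(d['c'].reshape(-1,3)-p)@M*1e3;col=d['i'].reshape(-1,3)
    k=(L[:,0]>-210)&(L[:,0]<-95)&(abs(L[:,1])<12)&(L[:,2]>20)&(L[:,2]<62)&(col.max(1)<90)
    print(nm,k.sum(),np.round(np.percentile(L[k],[3,50,97],axis=0),1).tolist() if k.sum() else '')
    k=(L[:,0]>-210)&(L[:,0]<-95)&(abs(L[:,1])<17)&(L[:,2]>2)&(L[:,2]<16)&(col.max(1)>100)&(np.ptp(col,axis=1)<30)
    print('block',k.sum(),np.round(np.percentile(L[k],[3,50,97],axis=0),1).tolist())
E
```

```text
clock 5.55 F [-0.9 14.2  9.3] w 0.0118
shift mm [-0.1 -0.1  5.2] turn deg [ 0.11 -1.28  0.17]
TCP in pivot mm [-152.8   -2.9   35.3] joints [-0.61 -0.    2.01  0.58  1.43 -0.69]
[16.89283164  1.90126881 -0.26916516]
t_b 63 [[-133.6, -8.5, 22.0], [-108.0, -2.2, 54.8], [-103.0, 3.2, 61.9]]
block 72 [[-186.6, -15.0, 2.5], [-175.8, 5.5, 7.0], [-97.9, 16.8, 12.1]]
t_c 72 [[-168.7, -9.1, 22.3], [-143.6, -2.5, 55.7], [-138.0, 5.9, 61.7]]
block 76 [[-177.7, -12.9, 2.2], [-125.2, 2.9, 8.0], [-99.2, 16.5, 13.6]]
s_b 85 [[-133.4, -9.8, 23.4], [-113.3, -6.4, 42.8], [-100.9, 1.1, 59.8]]
block 20 [[-185.2, -15.7, 2.7], [-178.4, -1.0, 5.9], [-173.6, 14.8, 8.1]]
s_c 59 [[-163.3, -10.6, 21.3], [-140.2, -4.7, 41.3], [-134.5, 8.3, 60.9]]
block 6 [[-179.5, -0.6, 3.1], [-144.1, 8.0, 7.7], [-111.0, 15.8, 11.4]]
```

View pics/c.png

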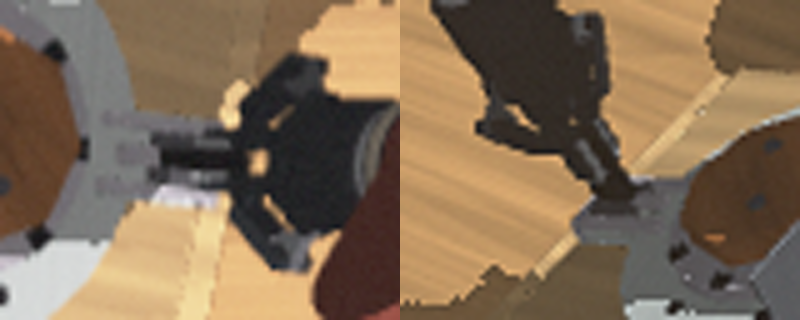

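The top view shows the fin gripped and about 35 mm out, with a resisting force. I'll pull again to see whether this is the stop or a stick.

Call:
jog_arm(
  increments=[
    {"tx": 0, "ty": 0, "tz": 6, "wx": 0, "wy": -1.2, "wz": 0, "hand": 230},
    {"tx": 0, "ty": 0, "tz": 6, "wx": 0, "wy": 0, "wz": 0, "hand": 230},
  ],
  force=50,
)

```text
clock: 5.9
ee_pos: [0.4948, -0.0706, 0.0922]
orientation: [0.322, 0.675, 0.584, -0.314]
force: [-1.8, 22.2, 15.9]
width: 0.011
```

```bash
python3 - <<'E'
from h import *
go([-158,-2.8,35.3]);s=bot.state();M=load()[1];print(M.T@s['force'],M.T@s['torque'])
E
```

```text
clock 5.9 F [-1.8 22.2 15.9] w 0.011
shift mm [-0.1 -0.2  4.8] turn deg [ 0.32 -1.87  0.43]
TCP in pivot mm [-153.2   -3.    35.4] joints [-0.61  0.01  2.01  0.59  1.44 -0.7 ]
[27.14097158  3.2597347   0.84884141] [ 0.44410385 -3.55123135 -0.04605553]
```

Call:
jog_arm(
  increments=[
    {"tx": 0, "ty": 0, "tz": 0, "wx": 0, "wy": -1.8, "wz": 0, "hand": 100},
    {"tx": 0, "ty": 0, "tz": 0, "wx": 0, "wy": 0, "wz": 0, "hand": 0},
    {"tx": 0, "ty": 0, "tz": 0, "wx": 0, "wy": 0, "wz": 0, "hand": 0},
    {"tx": -40, "ty": 0, "tz": 0, "wx": 0, "wy": 0, "wz": 0, "hand": 0},
    {"tx": -50, "ty": 0, "tz": 0, "wx": 0, "wy": 0, "wz": 0, "hand": 0},
  ],
)

```text
clock: 6.52
ee_pos: [0.4823, -0.1221, 0.1635]
orientation: [0.33, 0.67, 0.58, -0.326]
force: [0.9, -0.1, 0.3]
width: 0.0858
```

```bash
python3 - <<'E'
from h import *
go([-153,-3,35.3]);p,M=load()
look('d',[-140,0,40],(32,26))
for nm in ('t0','t_b','t_d','s0','s_b','s_d'):
    d=np.load(nm+'.npz');L=(d['c'].reshape(-1,3)-p)@M*1e3;col=d['i'].reshape(-1,3)
    k=(L[:,0]>-210)&(L[:,0]<-85)&(abs(L[:,1])<16)&(L[:,2]>30)&(L[:,2]<66)&(col.max(1)<90)
    print(nm,k.sum(),np.round(np.percentile(L[k],[3,25,50,75,97],axis=0)[:,0],1).tolist(),L[k].mean(0).round(1))
E
```

```text
clock 6.525 F [ 0.9 -0.1  0.3] w 0.0858
shift mm [88.9  2.3 -2.5] turn deg [ 0.11 -0.05  0.7 ]
TCP in pivot mm [-155.6   -1.8  124.2] joints [-0.7  -0.07  1.94  0.53  1.59 -0.68]
t0 61 [-135.5, -121.9, -110.7, -106.3, -103.2] [-114.7   -2.8   53.1]
t_b 56 [-133.9, -120.0, -108.9, -105.8, -103.0] [-113.1   -2.1   52.7]
t_d 50 [-167.1, -156.4, -143.1, -139.3, -135.4] [-147.5   -1.8   52.6]
s0 70 [-132.7, -123.9, -113.3, -105.3, -100.5] [-114.5   -5.5   47.1]
s_b 66 [-132.3, -122.9, -113.3, -105.3, -100.9] [-115.1   -5.2   47.7]
s_d 67 [-167.9, -157.5, -148.5, -139.3, -135.0] [-149.2   -5.5   46.5]
```

View pics/d.png

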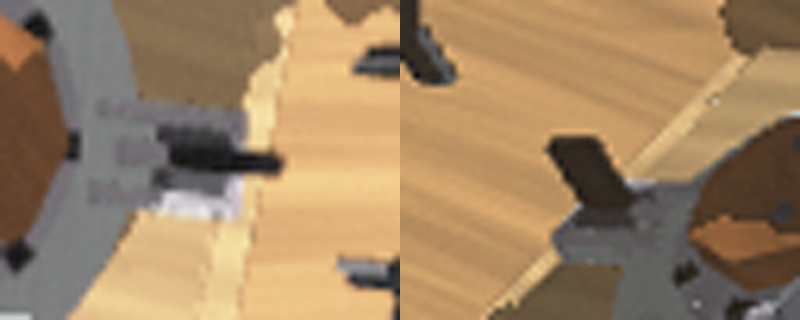

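The view shows the fin free and displaced about 35 mm, not 40. I'll regrip lower and pull again, because the end stop should be at 40 mm.

Call:
jog_arm(
  increments=[
    {"tx": 50, "ty": 1, "tz": -2, "wx": 0, "wy": 0, "wz": 0.7, "hand": 0},
    {"tx": 50, "ty": 1, "tz": 0, "wx": 0, "wy": 0, "wz": 0, "hand": 0},
    {"tx": 3, "ty": 0, "tz": 0, "wx": 0, "wy": 0, "wz": 0, "hand": 130},
    {"tx": 0, "ty": 0, "tz": 0, "wx": 0, "wy": 0, "wz": 0, "hand": 230},
    {"tx": 0, "ty": 0, "tz": 0, "wx": 0, "wy": 0, "wz": 0, "hand": 230},
    {"tx": 0, "ty": 0, "tz": 0, "wx": 0, "wy": 0, "wz": 0, "hand": 230},
    {"tx": 0, "ty": 0, "tz": 0, "wx": 0, "wy": 0, "wz": 0, "hand": 230},
  ],
  force=60,
)

```text
clock: 7.5
ee_pos: [0.4953, -0.0701, 0.0846]
orientation: [0.334, 0.67, 0.576, -0.328]
force: [4.9, 5.2, -5.5]
width: 0.011
```

```bash
python3 - <<'E'
from h import *
go([-158,-2.8,28]);s=bot.state();M=load()[1];print(M.T@s['force'],M.T@s['torque'])
E
```

```text
clock 7.5 F [ 4.9  5.2 -5.5] w 0.011
shift mm [ 0.8 -0.1  0.9] turn deg [0.21 0.48 0.26]
TCP in pivot mm [-157.1   -2.9   28.8] joints [-0.6  -0.    2.02  0.56  1.41 -0.68]
[ 1.41522675 -3.85857291 -8.08449478] [-0.97850365  0.20720941  0.0233836 ]
```

Call:
jog_arm(
  increments=[
    {"tx": 0, "ty": 0, "tz": 6, "wx": 0, "wy": 0, "wz": 0, "hand": 230},
    {"tx": 0, "ty": 0, "tz": 6, "wx": 0, "wy": 0, "wz": 0, "hand": 230},
  ],
)

```text
clock: 7.75
ee_pos: [0.4954, -0.0706, 0.0842]
orientation: [0.326, 0.674, 0.582, -0.317]
force: [-0.3, 23.4, 12.0]
width: 0.0111
```

```bash
python3 - <<'E'
from h import *
go([-158,-2.8,28]);s=bot.state();M=load()[1];print(M.T@s['force'],M.T@s['torque'])
E
```

```text
clock 7.75 F [-0.3 23.4 12. ] w 0.0111
shift mm [ 0.7 -0.2  0.3] turn deg [ 0.31 -1.28  0.31]
TCP in pivot mm [-157.7   -3.    28.7] joints [-0.61  0.01  2.01  0.58  1.42 -0.7 ]
[25.99600504  2.2229652  -3.19453072] [ 0.09128044 -3.08573238 -0.15813709]
```

Call:
jog_arm(
  increments=[
    {"tx": 0, "ty": 0, "tz": -5, "wx": 0, "wy": -1.3, "wz": 0, "hand": 230},
    {"tx": 0, "ty": 0, "tz": -3, "wx": 0, "wy": 0, "wz": 0, "hand": 230},
  ],
)

```text
clock: 8.0
ee_pos: [0.4956, -0.0645, 0.0884]
orientation: [0.333, 0.67, 0.577, -0.326]
force: [0.8, 0.4, -6.5]
width: 0.011
```

```bash
python3 - <<'E'
from h import *
go([-158,-2.8,28]);s=bot.state();M=load()[1];print(M.T@s['force'],M.T@s['torque'])
E
```

```text
clock 8.0 F [ 0.8  0.4 -6.5] w 0.011
shift mm [ 0.8 -0.1  7.6] turn deg [0.32 0.21 0.27]
TCP in pivot mm [-150.4   -2.8   28.7] joints [-0.59 -0.01  2.02  0.57  1.41 -0.68]
[-3.28550283 -0.24453428 -5.62437703] [-0.16611907  0.72471053  0.06355858]
```

Call:
jog_arm(
  increments=[
    {"tx": 0, "ty": 0, "tz": 7, "wx": 0, "wy": 0, "wz": 0, "hand": 230},
    {"tx": 0, "ty": 0, "tz": 6, "wx": 0, "wy": 0, "wz": 0, "hand": 230},
    {"tx": 0, "ty": 0, "tz": 6, "wx": 0, "wy": -1, "wz": 0, "hand": 230},
  ],
)

```text
clock: 8.38
ee_pos: [0.4953, -0.0704, 0.0842]
orientation: [0.329, 0.672, 0.581, -0.32]
force: [-1.6, 23.4, 13.9]
width: 0.0112
```

```bash
python3 - <<'E'
from h import *
go([-158,-2.8,28]);s=bot.state();M=load()[1];print(M.T@s['force'],M.T@s['torque'])
E
```

```text
clock 8.375 F [-1.6 23.4 13.9] w 0.0112
shift mm [ 0.6 -0.1  0.4] turn deg [ 0.44 -0.74  0.41]
TCP in pivot mm [-157.6   -2.9   28.6] joints [-0.61  0.01  2.01  0.57  1.42 -0.7 ]
[27.0256108   3.31405349 -1.49063124] [ 0.2805953  -3.82880857 -0.03554204]
```

The slide moves freely (~3 N) and hits a hard stop at the same place (-157.6 mm) three times at 26–30 N, so this is the end stop; the slide started a few mm out. I'll release and go to the plunger.

Call:
jog_arm(
  increments=[
    {"tx": 0, "ty": 0, "tz": 0, "wx": 0, "wy": 0, "wz": 0, "hand": 100},
    {"tx": 0, "ty": 0, "tz": 0, "wx": 0, "wy": 0, "wz": 0, "hand": 0},
    {"tx": 0, "ty": 0, "tz": 0, "wx": 0, "wy": 0, "wz": 0, "hand": 0},
    {"tx": -50, "ty": 0, "tz": 0, "wx": 0, "wy": 0, "wz": 0, "hand": 0},
    {"tx": -60, "ty": 0, "tz": 0, "wx": 0, "wy": 0, "wz": 0, "hand": 0},
    {"tx": -50, "ty": 0, "tz": -30, "wx": -7.5, "wy": 0, "wz": 0, "hand": 0},
    {"tx": 0, "ty": -6, "tz": -55, "wx": -7.5, "wy": 0, "wz": 0, "hand": 0},
    {"tx": 0, "ty": -6, "tz": -55, "wx": -7.5, "wy": 0, "wz": 0, "hand": 0},
  ],
)

```text
clock: 9.38
ee_pos: [0.4494, -0.0542, 0.2969]
orientation: [0.457, 0.595, 0.631, -0.199]
force: [0.2, 0.0, 0.6]
width: 0.0853
```

```bash
python3 - <<'E'
from h import *
go([93.5,37,150],22.5)
E
```

```text
clock 9.375 F [0.2 0.  0.6] w 0.0853
shift mm [  50.9   39.7 -112.2] turn deg [ 0.71 -0.59 -0.19]
TCP in pivot mm [-25.8  29.2 199.6] joints [-0.64 -0.35  1.95  0.58  1.78 -0.89]
```

Call:
jog_arm(
  increments=[
    {"tx": 0, "ty": 20, "tz": -56, "wx": 0.7, "wy": -0.6, "wz": 0, "hand": 0},
    {"tx": 0, "ty": 20, "tz": -56, "wx": 0, "wy": 0, "wz": 0, "hand": 0},
    {"tx": 50, "ty": 0, "tz": 0, "wx": 0, "wy": 0, "wz": 0, "hand": 0},
    {"tx": 40, "ty": 0, "tz": 0, "wx": 0, "wy": 0, "wz": 0, "hand": 0},
  ],
)

```text
clock: 9.88
ee_pos: [0.4639, 0.0961, 0.3007]
orientation: [0.465, 0.598, 0.62, -0.204]
force: [-0.1, -0.2, -0.9]
width: 0.0855
```

```bash
python3 - <<'E'
from h import *
go([93.5,37,42],22.5);look('e',[93,37,70],(32,26))
E
```

```text
clock 9.875 F [-0.1 -0.2 -0.9] w 0.0855
shift mm [74.6 -8.4  3.6] turn deg [ 0.47  0.73 -1.08]
TCP in pivot mm [100.4  32.4 116.7] joints [-0.31 -0.46  2.02  0.61  1.61 -0.6 ]
```

View pics/e.png

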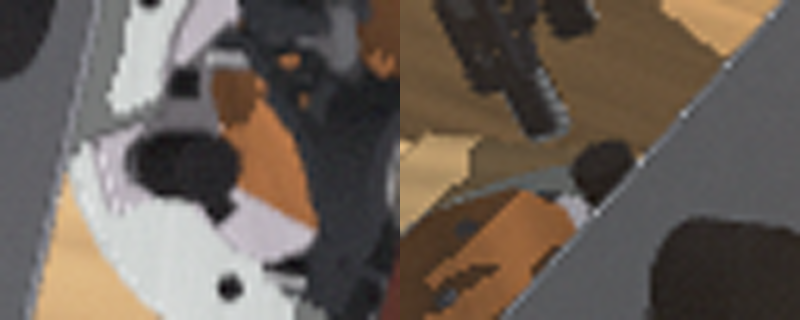

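The top view shows fingertips near (228,58) and (285,285), with the knob at (185,165) between them and lower down. Next I'll descend and close.

Call:
jog_arm(
  increments=[
    {"tx": 12, "ty": -8, "tz": 4, "wx": 0.5, "wy": 0.7, "wz": -1.0, "hand": 0},
    {"tx": 22, "ty": 0, "tz": 0, "wx": 0, "wy": 0, "wz": 0, "hand": 0},
    {"tx": 22, "ty": 0, "tz": 0, "wx": 0, "wy": 0, "wz": 0, "hand": 0},
  ],
)

```text
clock: 10.35
ee_pos: [0.465, 0.1207, 0.2493]
orientation: [0.455, 0.597, 0.628, -0.208]
force: [-0.9, -0.6, 0.3]
width: 0.0858
```

```bash
python3 - <<'E'
from h import *
go([93.5,37,42],22.5)
E
```

```text
clock 10.35 F [-0.9 -0.6  0.3] w 0.0858
shift mm [18.8  1.6 -1.6] turn deg [-0.22 -0.01  0.01]
TCP in pivot mm [91.4 37.9 60.8] joints [-0.26 -0.42  2.08  0.61  1.52 -0.59]
```

Call:
jog_arm(
  increments=[
    {"tx": 19, "ty": 1, "tz": -2, "wx": 0, "wy": 0, "wz": 0, "hand": 0},
    {"tx": 1, "ty": 0, "tz": 0, "wx": 0, "wy": 0, "wz": 0, "hand": 80},
    {"tx": 0, "ty": 0, "tz": 0, "wx": 0, "wy": 0, "wz": 0, "hand": 140},
    {"tx": 0, "ty": 0, "tz": 0, "wx": 0, "wy": 0, "wz": 0, "hand": 200},
    {"tx": 0, "ty": 0, "tz": 0, "wx": 0, "wy": 0, "wz": 0, "hand": 200},
    {"tx": 0, "ty": 0, "tz": 0, "wx": 0, "wy": 0, "wz": 0, "hand": 200},
  ],
  force=40,
)

```text
clock: 11.1
ee_pos: [0.4687, 0.1306, 0.2344]
orientation: [0.454, 0.598, 0.626, -0.209]
force: [1.7, 2.9, -2.9]
width: 0.0312
```

```bash
python3 - <<'E'
from h import *
go([93.5,37,42],22.5);s=bot.state();M=load()[1];print(M.T@s['force'],M.T@s['torque'])
E
```

```text
clock 11.1 F [ 1.7  2.9 -2.9] w 0.0312
shift mm [ 0.6  0.3 -2.3] turn deg [-0.46  0.04 -0.08]
TCP in pivot mm [91.3 36.4 42.6] joints [-0.23 -0.4   2.09  0.61  1.48 -0.59]
[ 0.85418888 -1.13584702 -4.23923694] [-0.03251751  0.15442558  0.03774155]
```

Call:
jog_arm(
  increments=[
    {"tx": -7, "ty": 0, "tz": 0, "wx": 0, "wy": 0, "wz": 0, "hand": 200},
    {"tx": -7, "ty": 0, "tz": 0, "wx": 0, "wy": 0, "wz": 0, "hand": 200},
    {"tx": -3, "ty": 0, "tz": 0, "wx": 0, "wy": 0, "wz": 0, "hand": 200},
  ],
  force=60,
)

```text
clock: 11.48
ee_pos: [0.4662, 0.1225, 0.2457]
orientation: [0.453, 0.599, 0.627, -0.208]
force: [6.6, 8.3, -8.5]
width: 0.0305
```

```bash
python3 - <<'E'
from h import *
go([93.5,37,56],22.5);s=bot.state();M=load()[1];print(M.T@s['force'],M.T@s['torque'])
E
```

```text
clock 11.475 F [ 6.6  8.3 -8.5] w 0.0305
shift mm [ 0.7  1.1 -2.3] turn deg [-0.46 -0.14 -0.13]
TCP in pivot mm [90.9 37.1 56.6] joints [-0.25 -0.42  2.08  0.62  1.51 -0.59]
[  2.35443642  -4.93591859 -12.42658554] [-0.66472723 -0.02947541  0.43358839]
```

Pulled 14.0 mm with a spring force of 12.4 N, as expected. Now I'll start the arc, lifting slightly each row to hold against the spring.

Call:
jog_arm(
  increments=[
    {"tx": -2, "ty": 15.4, "tz": 1.2, "wx": 9, "wy": 0, "wz": 0, "hand": 200},
    {"tx": -2, "ty": 15.4, "tz": 1.2, "wx": 9, "wy": 0, "wz": 0, "hand": 200},
  ],
)

```text
clock: 11.72
ee_pos: [0.496, 0.1245, 0.2534]
orientation: [0.351, 0.664, 0.586, -0.304]
force: [7.2, 8.0, -8.0]
width: 0.0307
```

```bash
cat >> h.py <<'E'
def arc():
    s=bot.state();p,M=load();v=M.T@(s['ee_pos']-p)*1e3;t=q(s['orientation']).as_matrix()
    y=-(M.T@t[:,1]);print('clock',s['clock'],'TCP',v.round(1),'r',np.hypot(v[0],v[1]).round(1),'ang',np.degrees(np.arctan2(v[1],v[0])).round(2),'hand ang',np.degrees(np.arctan2(-y[0],y[1])).round(2),'F',(M.T@s['force']).round(1),'T',(M.T@s['torque']).round(2),s['width'])
E
python3 -c "
from h import *
arc()"
```

```text
clock 11.725 TCP [98.6  7.3 58.1] r 98.9 ang 4.22 hand ang 3.66 F [  2.4  -5.6 -11.9] T [-0.81  0.17  0.81] 0.0306710220056739
```

Call:
jog_arm(
  increments=[
    {"tx": -1.5, "ty": 15.4, "tz": 1.2, "wx": 9, "wy": 0, "wz": 0, "hand": 200},
    {"tx": -1.5, "ty": 15.4, "tz": 1.2, "wx": 9, "wy": 0, "wz": 0, "hand": 200},
  ],
)

```text
clock: 11.98
ee_pos: [0.5273, 0.1189, 0.2547]
orientation: [0.239, 0.712, 0.53, -0.393]
force: [6.6, 8.2, -8.8]
width: 0.0303
```

```bash
python3 -c "
from h import *
arc()
go([91.1,-37.8,57],-22.5)"
```

```text
clock 11.975 TCP [ 96.5 -24.5  58.4] r 99.6 ang -14.21 hand ang -14.75 F [  2.1  -4.9 -12.6] T [-0.8   0.32  0.62] 0.030268949777008426
clock 11.975 F [ 6.6  8.2 -8.8] w 0.0303
shift mm [ 1.4 14.3  1.9] turn deg [ 7.75 -0.6   0.02]
TCP in pivot mm [ 96.5 -24.5  58.4] joints [-0.23 -0.25  1.95  0.62  1.48  0.05]
```

Call:
jog_arm(
  increments=[
    {"tx": -1.5, "ty": 14.9, "tz": 1.2, "wx": 8.2, "wy": -0.5, "wz": 0, "hand": 200},
  ],
)

```text
clock: 12.1
ee_pos: [0.5413, 0.1134, 0.253]
orientation: [0.188, 0.726, 0.499, -0.433]
force: [4.3, 9.3, -8.3]
width: 0.0306
```

```bash
python3 -c "
from h import *
arc()
go([92,-38.2,57],-22.7)"
```

```text
clock 12.1 TCP [ 91.9 -38.8  58.3] r 99.7 ang -22.92 hand ang -23.19 F [  3.1  -2.5 -12.5] T [-0.55 -0.01  0.3 ] 0.0306300831026666
clock 12.1 F [ 4.3  9.3 -8.3] w 0.0306
shift mm [ 1.3 -0.6  0.1] turn deg [-0.49 -0.19  0.09]
TCP in pivot mm [ 91.9 -38.8  58.3] joints [-0.23 -0.21  1.91  0.62  1.47  0.2 ]
```

Call:
jog_arm(
  increments=[
    {"tx": -1.5, "ty": -0.6, "tz": 0, "wx": -0.4, "wy": 0, "wz": 0, "hand": 200},
    {"tx": 2, "ty": 0, "tz": 0, "wx": 0, "wy": 0, "wz": 0, "hand": 200},
    {"tx": 4, "ty": 0, "tz": 0, "wx": 0, "wy": 0, "wz": 0, "hand": 200},
    {"tx": 2, "ty": 0, "tz": 0, "wx": 0, "wy": 0, "wz": 0, "hand": 200},
  ],
)

```text
clock: 12.6
ee_pos: [0.5428, 0.1205, 0.2429]
orientation: [0.188, 0.726, 0.502, -0.431]
force: [2.7, 4.8, -5.2]
width: 0.0304
```

```bash
python3 -c "
from h import *
arc()"
```

```text
clock 12.6 TCP [ 92.  -38.7  45.9] r 99.8 ang -22.82 hand ang -22.89 F [ 1.1 -1.8 -7.3] T [-0.52  0.26  0.12] 0.030373261600924576
```

Pulled amount is now 3.3 mm with a 7.3 N spring force, so the pin has entered the hole. I'll lower the rest and let go.

Call:
jog_arm(
  increments=[
    {"tx": 2, "ty": 0, "tz": 0, "wx": 0, "wy": 0, "wz": 0, "hand": 200},
    {"tx": 1, "ty": 0, "tz": 0, "wx": 0, "wy": 0, "wz": 0, "hand": 200},
  ],
)

```text
clock: 12.85
ee_pos: [0.5435, 0.1223, 0.2403]
orientation: [0.189, 0.726, 0.501, -0.431]
force: [-2.4, -4.9, 4.3]
width: 0.0306
```

```bash
python3 -c "
from h import *
arc()"
```

```text
clock 12.85 TCP [ 92.1 -39.   42.6] r 100.0 ang -22.98 hand ang -22.83 F [-1.7  1.5  6.5] T [ 0.24  0.68 -0.  ] 0.030580532431649658
```

Call:
jog_arm(
  increments=[
    {"tx": 0, "ty": 0, "tz": 0, "wx": 0, "wy": 0, "wz": 0, "hand": 130},
    {"tx": 0, "ty": 0, "tz": 0, "wx": 0, "wy": 0, "wz": 0, "hand": 60},
    {"tx": 0, "ty": 0, "tz": 0, "wx": 0, "wy": 0, "wz": 0, "hand": 0},
    {"tx": 0, "ty": 0, "tz": 0, "wx": 0, "wy": 0, "wz": 0, "hand": 0},
    {"tx": -30, "ty": 0, "tz": 0, "wx": 0, "wy": 0, "wz": 0, "hand": 0},
    {"tx": -50, "ty": 0, "tz": 0, "wx": 0, "wy": 0, "wz": 0, "hand": 0},
    {"tx": -50, "ty": 0, "tz": 0, "wx": 0, "wy": 0, "wz": 0, "hand": 0},
    {"tx": -30, "ty": 0, "tz": 50, "wx": 0, "wy": 0, "wz": 0, "hand": 0},
  ],
)

```text
clock: 13.85
ee_pos: [0.5003, -0.0047, 0.3465]
orientation: [0.191, 0.725, 0.503, -0.43]
force: [0.2, -0.6, -0.9]
width: 0.0855
```

Call:
jog_arm(
  increments=[
    {"tx": -20, "ty": 0, "tz": 55, "wx": 0, "wy": 0, "wz": 0, "hand": 0},
    {"tx": 0, "ty": 0, "tz": 60, "wx": 0, "wy": 0, "wz": 0, "hand": 0},
    {"tx": 0, "ty": 0, "tz": 60, "wx": 0, "wy": 0, "wz": 0, "hand": 0},
    {"tx": 0, "ty": 0, "tz": 0, "wx": 0, "wy": 0, "wz": 0, "hand": 0},
  ],
)

```text
clock: 14.35
ee_pos: [0.4195, -0.1472, 0.2653]
orientation: [0.192, 0.727, 0.5, -0.43]
force: [0.2, 0.2, 1.4]
width: 0.0853
```

```bash
python3 - <<'E'
from h import *
arc();look('f',[0,0,30],(64,52));p,M=load()
for nm in ('t0','t_f','s0','s_f'):
    d=np.load(nm+'.npz');L=(d['c'].reshape(-1,3)-p)@M*1e3;col=d['i'].reshape(-1,3)
    for n,c in(('k0',(92.4,38.3)),('k1',(92.4,-38.3)),('fin0',(-119,0)),('fin1',(-154,0))):
        k=(abs(L[:,0]-c[0])<27)&(abs(L[:,1]-c[1])<24)&(L[:,2]>(68 if n[0]=='k' else 40))&(L[:,2]<95)&(col.max(1)<90)
        print(nm,n,k.sum(),np.round(np.percentile(L[k],[3,50,97],axis=0),1).tolist() if k.sum()>5 else '')
E
```

```text
clock 14.35 TCP [-121.8   50.1  229.5] r 131.7 ang 157.65 hand ang -22.64 F [ 0.9 -0.2  1. ] T [0.01 0.3  0.01] 0.08534854613682134
t0 k0 111 [[80.2, 23.4, 68.8], [95.1, 37.0, 76.4], [106.9, 50.6, 79.9]]
t0 k1 0 
t0 fin0 52 [[-135.9, -8.7, 41.8], [-113.0, -2.6, 58.2], [-103.5, 3.2, 64.3]]
t0 fin1 8 [[-137.7, -7.9, 55.2], [-134.0, -2.4, 59.0], [-129.4, 0.6, 63.9]]
t_f k0 0 
t_f k1 108 [[80.3, -51.9, 69.1], [94.2, -39.3, 76.2], [108.2, -26.1, 80.6]]
t_f fin0 21 [[-143.8, -6.1, 41.0], [-140.5, -2.6, 54.0], [-136.6, 3.1, 60.0]]
t_f fin1 42 [[-169.0, -5.9, 41.2], [-145.1, -1.5, 58.2], [-136.9, 3.1, 62.1]]
s0 k0 56 [[80.7, 20.5, 68.4], [98.9, 32.2, 74.3], [109.9, 48.9, 77.0]]
s0 k1 0 
s0 fin0 50 [[-132.6, -10.0, 41.4], [-113.3, -6.5, 53.6], [-100.3, 3.0, 58.9]]
s0 fin1 8 [[-132.8, -8.8, 42.6], [-131.0, -6.9, 57.1], [-127.4, 2.1, 59.4]]
s_f k0 0 
s_f k1 48 [[84.1, -54.3, 70.0], [95.9, -42.3, 75.2], [108.7, -28.4, 77.2]]
s_f fin0 20 [[-145.8, -9.9, 41.0], [-139.2, -5.3, 51.5], [-134.2, 0.9, 59.5]]
s_f fin1 46 [[-167.1, -10.0, 41.9], [-148.9, -5.5, 53.2], [-135.4, 1.4, 59.3]]
```

View pics/f.png

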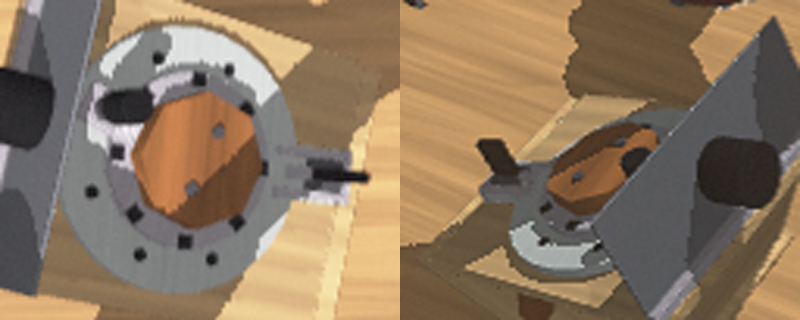

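The knob is at (125,105), seated at the next hole, and the fin is drawn out at (335,175). The knob-to-fin distance of 247 mm agrees with the 40 mm stop (248 expected), not 35 mm (243).

```bash
python3 -c "
from workcell import bot
bot.sign_off()"
```

```text
the job is handed in; nothing more can be done
```

I drew the lock grip out to its end stop, turned the turntable clockwise by one hole, and the plunger seated in that hole. I handed the job in after about 14.5 s of the 48 s, with the arm clear.

- **Lock:** The slide moved only about 35 mm from where I first gripped it, not the expected 40 mm. It ran freely at about 3 N, then hit the same hard stop on a repeat pull after I pushed it back about 7 mm (26–30 N each time). The final distance between knob and grip was about 247 mm, against 248 mm expected at the 40 mm stop. The starting distance was 212–213 mm, against 208 mm expected if fully locked. So it seems to have started 4–5 mm out; this is inferred to within a few mm, not confirmed.
- **Plunger and turntable:** I pulled the plunger about 14–16 mm and turned the table about 45°. On lowering, the spring force followed the pin down into the hole (7.3 N at 3.3 mm). The cameras show the knob at the −22.5° hole, at its original seated height (76.2 mm, against 76.4 mm before).
- **Other objects:** The arm stayed away from the sanding block, glue bottle and brush, but I did not re-measure their positions at the end.
- **Forces:** The highest force I read was about 31 N.

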